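Sweep loose spacer rings through the gate into a feed slot

ROBOT

A 6-joint arm with a two-finger parallel gripper is mounted at the origin on a cart in front of the work surface, level with it; the furniture and walls round the work are solid. World frame = base frame: x ahead of the robot, y to its left, z up, the work surface at z = 0. Lengths are in m, angles in rad, forces in N, time in s.
With the tool pointing down it reaches from about 0.275 to 0.875 m from the base axis. Payload 12.5 kg.
Tool frame: the origin (TCP) lies on the centre line of the jaws, within the pads' length; the fingertips stand 19 mm ahead of it and the grasp point (between the pads) is the TCP; z points along the fingers, y is the line along which they close (so a half turn about z gives the same grasp; the last joint's range is limited). The gripper opens to 85 mm and grips with 20 to 120 N. Pads are 22 mm wide; open, the fingers measure 114 mm over their backs; the gripper's body (76 mm by 85 mm) begins 54 mm behind the grasp point. The pads swing forward as they close: fully open they stand 13 mm farther back than shut.
Start: joints at [-0.085, 0.351, 1.652, -0, 1.139, -0.085], TCP at [0.55, 0, 0.225] pointing down, gripper open.
Joint ranges: [-2.75, 2.75], [-0.79, 2.1], [0.01, 2.65], [-1.57, 4.71], [0.07, 3.14], [-2.87, 2.87]. Speed limits (rad/s): [2.22, 2.22, 2.79, 3.14, 3.14, 3.14].

INTERFACE

Orientations are given as a 3x3 rotation matrix whose columns are the frame's x, y, z axes.
In Python, from bench import state, imaging, order gives the robot as it stands.
- The arm moves only by the tool carry_out, never from a script. Its argument "plan" is a list of rows, each a list of 7 numbers: the shift along the tool's x, y, z in units of 25 mm (1.0 is 25 mm), then the turn, a rotation vector about the tool's x, y, z in units of 6 degrees (1.0 is 6 degrees), then the opening, from -1 (shut) to 1 (fully open). A call has 1 to 8 rows; each row shifts and turns the commanded pose from where the row before left it, along the tool's axes as they then stand; what a row does not reach is not made up. A row lasts 1/12 s, in which the tool goes at most 41.7 mm and 7.16 degrees, less where a joint would pass 70% of its speed; a pose out of reach is approached as far as the arm can. A call is refused whole if a number of a shift passes 1 or a number of a turn 1, either way. A call with a gripper value outside its range is refused whole. The fingers move at their own pace and stop on an object; "newtons" is the grip in N (left out, the last holds). Time passes only in rows, so rows that do not move let the fingers close. It gives the time, the measured TCP pose, the force, the opening and the grip force at its end, in the units of the state.
- state(): the state, without advancing time (a new reading comes with each control period).
- imaging.snapshot(name): name is "scene" or "side" or "wrist"; returns a dict with "img" (420x560x3 uint8, red, green, blue), "depth" (420x560 float32, m along the optical axis (not along the pixel's ray), 0 where there is no reading), "fx", "fy", "cx", "cy" (pixels), "dist" ([k1, k2, p1, p2, k3] as OpenCV has them; the pictures are not rectified), "T" (4x4, takes a point from camera to world coordinates); the wrist camera has in their place "tool_from_camera" (4x4, takes a point from camera to tool coordinates, whose origin is the TCP and whose axes are the flange's). Camera axes: x right, y down, z forward; pixel columns grow to the right and rows downward; lengths in m; the calibration is good to about 2 mm. A picture is of the moment at which its call begins: read the wrist's pose just before it.
- order.finish_job(): hands the job in; it is judged then, once.
The state is a dict: "t": time; "q": joint angles; "dq": joint speeds; "joint_efforts": joint torques, N m; "tool_pos": TCP position; "eef_rot": TCP orientation; "wrist_force": force on the tool from outside, world axes, zero at the start; "ft_torque": the same for the moment, N m; "gripper_width": opening from 0.0 (shut) to 1.0 (fully open); "grasp_force": force on a finger pad.
Only numpy, scipy, OpenCV 4.12 (cv2) and the standard library are available. Lean on these libraries where they do the work, as an engineer would, in place of code of your own. Each camera call takes 0.05 s, during which the arm holds its last target. There are 200 camera calls.

TASK

Three round steel spacer rings lie loose on the feed tray: push them with the fingertips, one at a time, through the narrow gate so that all three lie flat in single file wholly inside the slot; each waiting ring stays well back from the gate until the one before it is in. Only slide them: pick nothing up, and do not tip the rings over. Leave the six-sided nut where it lies on the tray, and leave the things around the tray alone.

Things in the scene. Friction and masses are not known exactly. Their poses are not given: they have to be found in the camera images.
- tray: fixed grey feed tray. Origin on the bench top (z = 0) under the middle of the gate; x points through the gate into the slot, y to the left of that, z up. Flat plate, upper face 10 mm above the bench, from x = -190 (open edge) to 0 mm, 290 mm wide. Low side walls at y = +-142 mm from x = -100 to 0. All walls stand 18 mm above the plate; everything is open above
- gate (a point): middle of the gate, on the plate's upper face; axes as the tray's. The gate is a 44 mm gap, centred on y = 0, in a front wall 8 mm thick (x = -4 to +4 mm) with rounded ends of 4 mm radius. A ring is in the slot when its centre is over 11 mm beyond this point along x
- stop (a point): middle of the inner face of the slot's end stop, at floor level, 109 mm beyond the gate point along the tray's x; axes as the tray's. The slot runs from the gate to here, 44 mm wide, floor level with the plate, walls 5 mm thick; it holds three rings, and rings already in it are pushed along by the next
- ring_1_mid (a point): plain steel spacer ring, 32 mm outside diameter, 16 mm hole, 14 mm high, about 45 to 90 g, loose, lying flat on the tray plate 85 to 115 mm before the gate; this point is its centre, half-way up. The three rings are alike
- ring_2_mid (a point): plain steel spacer ring, 32 mm outside diameter, 16 mm hole, 14 mm high, about 45 to 90 g, loose, lying flat on the tray plate 85 to 115 mm before the gate; this point is its centre, half-way up. The three rings are alike
- ring_3_mid (a point): plain steel spacer ring, 32 mm outside diameter, 16 mm hole, 14 mm high, about 45 to 90 g, loose, lying flat on the tray plate 85 to 115 mm before the gate; this point is its centre, half-way up. The three rings are alike
- nut_mid (a point): loose six-sided steel nut, 28 mm across the flats, 14 mm high, lying flat on the tray in line with the rings, at the left or right end of the row; this point is its centre, half-way up. It stays where it is
- plug: round sensor plug, 19x53x20 mm, loose on the bench to the left of the slot walls; origin at the centre of its underside. To be left alone
- strip: green terminal strip, 22x60x21 mm, loose on the bench to the right of the slot walls; origin at the centre of its underside. To be left alone
- cutter: red-handled side cutter, 53x125x11 mm, loose on the bench to the right of the tray; origin at the centre of its underside. To be left alone
- block: brown block, 32x90x22 mm, loose on the bench to the right of the tray; origin at the centre of its underside. To be left alone
- tape: roll of black tape, 62x60x19 mm, loose on the bench to the right; origin at the centre of its underside. To be left alone
Things that resemble listed ones, but are neither listed nor needed, are in the scene too. Leave any blue or yellow look-alike of the part that bears ring_1_mid alone.

How it is judged:
On the way, in this order (a step that is already met when the one before it is completed fails the run):
1. one ring is in the slot while the other two still lie on the tray, more than 40 mm before the gate ((((x of ring_1_mid in the frame of tray between 0.011 and 0.105 m and y of ring_1_mid in the frame of tray between -0.012 and 0.012 m and z of ring_1_mid in the frame of tray below 0.022 m) and x of each of ring_2_mid, ring_3_mid in the frame of tray below -0.04 m) or (x of each of ring_1_mid, ring_3_mid in the frame of tray below -0.04 m and (x of ring_2_mid in the frame of tray between 0.011 and 0.105 m and y of ring_2_mid in the frame of tray between -0.012 and 0.012 m and z of ring_2_mid in the frame of tray below 0.022 m)) or (x of each of ring_1_mid, ring_2_mid in the frame of tray below -0.04 m and (x of ring_3_mid in the frame of tray between 0.011 and 0.105 m and y of ring_3_mid in the frame of tray between -0.012 and 0.012 m and z of ring_3_mid in the frame of tray below 0.022 m)))), for 0.3 s.
2. two rings are in the slot while the third still lies on the tray, more than 40 mm before the gate ((((x of ring_1_mid in the frame of tray between 0.011 and 0.105 m and y of ring_1_mid in the frame of tray between -0.012 and 0.012 m and z of ring_1_mid in the frame of tray below 0.022 m) and (x of ring_2_mid in the frame of tray between 0.011 and 0.105 m and y of ring_2_mid in the frame of tray between -0.012 and 0.012 m and z of ring_2_mid in the frame of tray below 0.022 m) and x of ring_3_mid in the frame of tray below -0.04 m) or ((x of ring_1_mid in the frame of tray between 0.011 and 0.105 m and y of ring_1_mid in the frame of tray between -0.012 and 0.012 m and z of ring_1_mid in the frame of tray below 0.022 m) and x of ring_2_mid in the frame of tray below -0.04 m and (x of ring_3_mid in the frame of tray between 0.011 and 0.105 m and y of ring_3_mid in the frame of tray between -0.012 and 0.012 m and z of ring_3_mid in the frame of tray below 0.022 m)) or (x of ring_1_mid in the frame of tray below -0.04 m and (x of ring_2_mid in the frame of tray between 0.011 and 0.105 m and y of ring_2_mid in the frame of tray between -0.012 and 0.012 m and z of ring_2_mid in the frame of tray below 0.022 m) and (x of ring_3_mid in the frame of tray between 0.011 and 0.105 m and y of ring_3_mid in the frame of tray between -0.012 and 0.012 m and z of ring_3_mid in the frame of tray below 0.022 m)))), for 0.3 s.
At the end, for the whole second after the job is handed in: all three rings lie flat (tilt under 0.15 rad) and still in the slot, their centres more than 11 mm beyond the middle of the gate and within 12 mm of the slot's middle line; the nut and the things around the tray within 25 mm of where they were (x of ring_1_mid in the frame of tray between 0.011 and 0.105 m and y of ring_1_mid in the frame of tray between -0.012 and 0.012 m and z of each of ring_1_mid, ring_2_mid, ring_3_mid in the frame of tray below 0.022 m and x of ring_2_mid in the frame of tray between 0.011 and 0.105 m and y of ring_2_mid in the frame of tray between -0.012 and 0.012 m and x of ring_3_mid in the frame of tray between 0.011 and 0.105 m and y of ring_3_mid in the frame of tray between -0.012 and 0.012 m and angle between each of ring_1_mid, ring_2_mid, ring_3_mid's own z axis and vertical below 0.15 rad and linear speed of each of ring_1, ring_2, ring_3 below 0.01 m/s and distance of each of nut_mid, plug, strip, cutter, block, tape from where it was at the start of the episode below 0.025 m); the robot touches nothing.
It fails at once if a ring or the nut is lifted off the tray plate (centre more than 15 mm above its resting height) (height (world z) of any of ring_1_mid, ring_2_mid, ring_3_mid, nut_mid above 0.032 m).
It fails at once if a ring is tipped over (angle between any of ring_1_mid, ring_2_mid, ring_3_mid's own z axis and vertical above 0.6 rad).
It fails at once if the nut is pushed more than 25 mm from its place (distance of nut_mid from where it was at the start of the episode above 0.025 m).
It fails at once if a thing beside the tray is moved more than 25 mm (distance of any of plug, strip, cutter, block, tape from where it was at the start of the episode above 0.025 m).
It also fails if it takes over 64 s, if anything falls off the work surface, if the arm or the gripper's body presses on something with over 40 N, if the wrist force passes 120 N, or if a joint passes its speed limit or range.

## Working session

There is one attempt and no reset: what is moved stays moved. The work goes in short steps, Python scripts to look and compute and a tool call to move; the robot and the scene stay as the last step left them, time stands still between calls to the robot, and variables do not carry over. Pictures are saved under pics/ and viewed, at most 10 in all, crops included, and the job is handed in when it is done.

Besides the shell and the picture viewer there is one more tool, called after ">>>" in YAML: its name, and indented under it one key for each argument. carry_out: Moves the arm, as the interface text tells. Its arguments: {"type":"object","properties":{"plan":{"type":"array","items":{"type":"array","items":{"type":"number"}}},"newtons":{"type":"number"}},"required":["plan"]}

```bash
mkdir -p pics
cat > h.py <<'E'
import numpy as np, cv2
from bench import state, imaging, order
def snap(n):
    s=state(); d=imaging.snapshot(n)
    if 'T' not in d:
        T=np.eye(4);T[:3,:3]=s['eef_rot'];T[:3,3]=s['tool_pos'];d['T']=T@np.array(d['tool_from_camera'])
    d['T']=np.array(d['T']);return d
def K(d): return np.array([[d['fx'],0,d['cx']],[0,d['fy'],d['cy']],[0,0,1.]])
def onplane(d,uv,z):
    p=cv2.undistortPoints(np.array(uv,float).reshape(-1,1,2),K(d),np.array(d['dist'])).reshape(-1,2)
    r=np.c_[p,np.ones(len(p))]@d['T'][:3,:3].T; o=d['T'][:3,3]
    return o+r*((z-o[2])/r[:,2])[:,None]
def proj(d,P):
    Ti=np.linalg.inv(d['T']); return cv2.projectPoints(np.array(P,float).reshape(-1,3),cv2.Rodrigues(Ti[:3,:3])[0],Ti[:3,3],K(d),np.array(d['dist']))[0].reshape(-1,2)
def save(d,f): cv2.imwrite('pics/'+f,cv2.cvtColor(d['img'],cv2.COLOR_RGB2BGR))
E
python3 - <<'E'
from h import *
a=snap('scene');b=snap('side')
print(a['T'].round(3),b['T'].round(3),a['fx'])
save(a,'scene0.png');save(b,'side0.png')
print({k:np.round(v,3) for k,v in state().items()})
E
```

```text
[[ 0.857 -0.312  0.411  0.014]
 [-0.516 -0.522  0.679 -1.004]
 [ 0.002 -0.793 -0.609  0.847]
 [ 0.     0.     0.     1.   ]] [[-0.939 -0.18   0.292  0.298]
 [-0.343  0.476 -0.81   0.643]
 [ 0.007 -0.861 -0.509  0.536]
 [ 0.     0.     0.     1.   ]] 506.06318196925713
{'t': np.float64(0.1), 'q': array([-0.085,  0.351,  1.652, -0.   ,  1.139, -0.085]), 'dq': array([-0.001, -0.001, -0.004, -0.001, -0.   , -0.   ]), 'joint_efforts': array([ 1.0000e-03, -5.0684e+01, -2.9188e+01, -0.0000e+00,  3.0000e-03,
        0.0000e+00]), 'tool_pos': array([0.55 , 0.   , 0.224]), 'eef_rot': array([[ 0.   ,  1.   , -0.001],
       [ 1.   , -0.   ,  0.   ],
       [ 0.   , -0.001, -1.   ]]), 'wrist_force': array([ 0.003,  0.575, -0.986]), 'ft_torque': array([-0.023,  0.009, -0.005]), 'grasp_force': np.float64(0.0), 'gripper_width': np.float64(1.001)}
```

View pics/scene0.png

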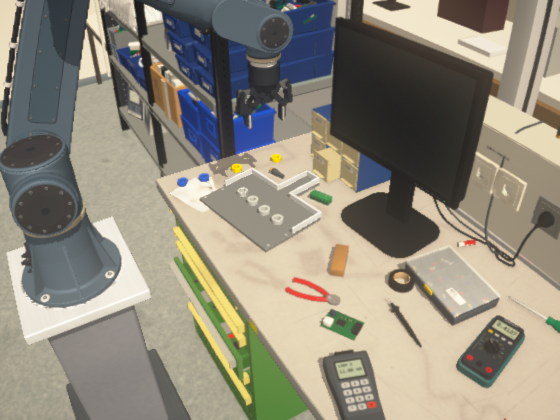

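View pics/side0.png

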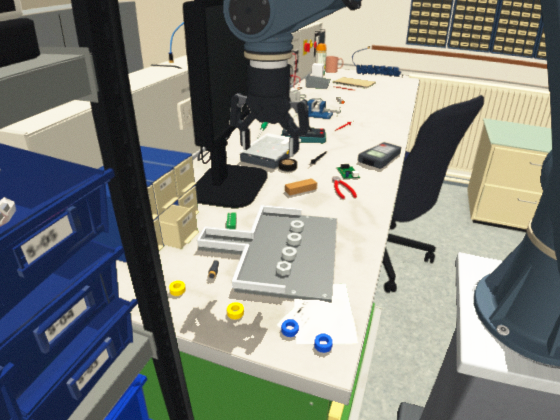

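The scene view shows four grey pieces in a row at (243,191), (253,200), (264,210) and (277,219). In the side view they are at (297,225), (294,238), (289,254) and (284,268). Blue and yellow look-alikes lie off the tray. The nut must be one of the two end pieces, and a wrist close-up will show which.

Run:
```python
from h import *
a=snap('scene');b=snap('side');w=snap('wrist')
print(onplane(a,[(243,191),(253,200),(264,210),(277,219)],.017).round(3))
print(onplane(b,[(297,225),(294,238),(289,254),(284,268)],.017).round(3))
print('plate corners',onplane(b,[(262,207),(338,214),(333,298),(237,290)],.01).round(3))
print(np.array(w['tool_from_camera']).round(3),w['fx'])
save(w,'w0.png')
```

```text
[[ 0.501  0.053  0.017]
 [ 0.505  0.001  0.017]
 [ 0.51  -0.054  0.017]
 [ 0.52  -0.105  0.017]]
[[ 0.521 -0.108  0.017]
 [ 0.511 -0.055  0.017]
 [ 0.503  0.005  0.017]
 [ 0.497  0.052  0.017]]
plate corners [[ 0.634 -0.167  0.01 ]
 [ 0.442 -0.203  0.01 ]
 [ 0.384  0.095  0.01 ]
 [ 0.563  0.138  0.01 ]]
[[-0.    -0.952 -0.305  0.078]
 [ 1.    -0.    -0.001  0.   ]
 [ 0.    -0.305  0.952 -0.149]
 [ 0.     0.     0.     1.   ]] 362.7833251916937
```

View pics/w0.png

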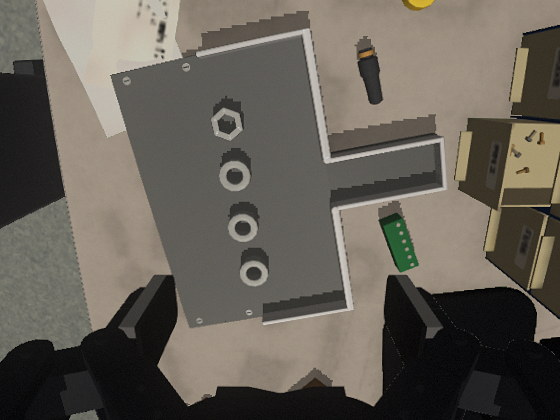

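The wrist view settles it: the hexagonal nut is at (228,123), the left end of the row. The rings are at (235,176), (243,228) and (254,273). The gate is at about (330,185), and the slot runs right to (440,165). Next I'll measure the tray pose and the ring centres.

```bash
cat >> h.py <<'E'
def pieces(d):
    """ring/nut tops by their brightness inside the tray; returns world centres at z=.017"""
    hsv=cv2.cvtColor(d['img'],cv2.COLOR_RGB2HSV)
    return hsv
E
python3 - <<'E'
from h import *
w=snap('wrist');np.save('w0.npy',w,allow_pickle=True)
im=w['img'];g=cv2.cvtColor(im,cv2.COLOR_RGB2GRAY)
for p in [(312,40),(340,240),(380,145),(300,150),(390,170),(228,123),(224,176),(235,176),(242,270),(500,60),(100,300)]: print(p,im[p[1],p[0]])
m=((g>165)&(im.max(2).astype(int)-im.min(2)<30)).astype(np.uint8)
n,l,s,c=cv2.connectedComponentsWithStats(m)
for i in range(1,n):
    if s[i,4]>60: print(i,s[i],c[i].round(1),onplane(w,c[i],.024).round(4))
# walls
for r in range(60,150,15): print('row',r,np.flatnonzero(m[r,290:345])[[0,-1]]+290 if m[r,290:345].any() else None)
for r in range(215,290,15): print('row',r,np.flatnonzero(m[r,320:360])[[0,-1]]+320 if m[r,320:360].any() else None)
for x in range(345,435,15):
    print('col',x,np.flatnonzero(m[125:215,x])+125)
E
```

```text
(312, 40) [155 143 130]
(340, 240) [195 189 182]
(380, 145) [67 64 62]
(300, 150) [96 96 89]
(390, 170) [91 89 84]
(228, 123) [53 54 52]
(224, 176) [152 150 140]
(235, 176) [53 52 49]
(242, 270) [158 154 144]
(500, 60) [151 139 125]
(100, 300) [156 142 129]
1 [  43    0  139  138 9480] [111.7  44.5] [[0.397  0.1226 0.024 ]]
2 [ 197   29  250  296 3084] [333.4 156.5] [[0.6015 0.0194 0.024 ]]
18 [244 264  23  22  94] [256.6 274.3] [[ 0.5245 -0.1079  0.024 ]]
row 60 [307 314]
row 75 [310 316]
row 90 [312 318]
row 105 [315 321]
row 120 [317 323]
row 135 [320 326]
row 215 [333 338]
row 230 [335 341]
row 245 [338 343]
row 260 [340 345]
row 275 [342 347]
col 345 [156 157 158 159 206 207 208]
col 360 [153 154 155 156 203 204 205]
col 375 [151 152 153 200 201 202]
col 390 [148 149 150 197 198 199]
col 405 [145 146 147 195 196 197]
col 420 [142 143 144 192 193 194]
```

```bash
cat > loc.py <<'E'
from h import *
T=np.load('tray.npy') if __import__('os').path.exists('tray.npy') else None  # gx,gy,yaw
def to_tray(P):
    c,s=np.cos(T[2]),np.sin(T[2]); d=np.atleast_2d(P)[:,:2]-T[:2]; return d@np.array([[c,-s],[s,c]])
def to_world(P):
    c,s=np.cos(T[2]),np.sin(T[2]); return np.atleast_2d(P)@np.array([[c,s],[-s,c]])+T[:2]
def rings(d,thr=125):
    """centres (world) of bright round tops on plate/slot, z=.024"""
    g=cv2.cvtColor(d['img'],cv2.COLOR_RGB2GRAY); m=(g>thr).astype(np.uint8); out=[]
    for c in cv2.findContours(m,cv2.RETR_LIST,cv2.CHAIN_APPROX_NONE)[0]:
        if len(c)<25: continue
        P=onplane(d,c.reshape(-1,2).astype(float),.024)[:,:2]; (x,y),r=cv2.minEnclosingCircle(P.astype(np.float32)*1000)
        if 12<r<21:
            t=to_tray([x/1000,y/1000])[0]*1000
            if -185<t[0]<110 and abs(t[1])<140: out.append((t.round(1),round(r,1),np.round([x,y],1),np.round(c.reshape(-1,2).mean(0))))
    return out
E
python3 - <<'E'
from h import *
w=np.load('w0.npy',allow_pickle=True).item()
A=[(r,c) for r,c in zip(range(60,150,15),[310.5,313,315,318,320,323])]+[(r,c) for r,c in zip(range(215,290,15),[335.5,338,340.5,342.5,344.5])]
F=onplane(w,[(c,r) for r,c in A],.028)[:,:2]
xs=range(345,435,15);U=[157.5,154.5,152,149,146,143];L=[207,204,201,198,196,193]
u=onplane(w,list(zip(xs,U)),.028)[:,:2];l=onplane(w,list(zip(xs,L)),.028)[:,:2]
fit=lambda P:cv2.fitLine(P.astype(np.float32),cv2.DIST_L2,0,.01,.01).ravel()
f=fit(F);fu=fit(u);fl=fit(l)
yaws=[np.arctan2(f[1],f[0]),np.arctan2(fu[1],fu[0]),np.arctan2(fl[1],fl[0])];print(np.degrees(yaws))
n=np.array([-fu[1],fu[0]]);print('wall centre sep',n@(u.mean(0)-l.mean(0)))
y1=np.mean([np.arctan2(fu[1],fu[0]),np.arctan2(fl[1],fl[0])]);yf=np.arctan2(f[1],f[0]);yf=yf-np.pi/2 if yf>0 else yf+np.pi/2
yaw=(y1+2*yf)/3;X=np.array([np.cos(yaw),np.sin(yaw)]);Y=np.array([-X[1],X[0]])
g=X*(X@F.mean(0))+Y*(Y@((u.mean(0)+l.mean(0))/2))
print(g,np.degrees(yaw));np.save('tray.npy',[*g,yaw])
import loc
for t in (120,130,140):
    print(*loc.rings(w,t),sep='\n')
print('depth chk')
for p in [(224,176),(231,228),(300,150),(390,170)]:
    print(w['depth'][p[1],p[0]])
print(loc.to_tray(onplane(w,[(440,150),(113,75),(190,325)],.010)).round(4))
for n in('scene','side'): print(n,loc.rings(snap(n),130))
E
```

```text
[-78.90705   11.28933   11.013064]
wall centre sep 0.0492435398086936
[ 0.59955088 -0.00840066] 11.112362
(array([-96.3, -81.6]), 15.2, array([ 520.8, -107. ]), array([253., 273.]))
(array([-96.2, -28.2]), 15.4, array([510.6, -54.6]), array([242., 228.]))
(array([-91.8,  26.6]), 15.4, array([504.3,   0. ]), array([234., 176.]))
(array([-87.4,  77.1]), 15.4, array([499. ,  50.4]), array([226., 124.]))
(array([-96. , -81.6]), 15.0, array([ 521.1, -106.9]), array([253., 273.]))
(array([-96. , -28.3]), 15.1, array([510.8, -54.7]), array([242., 228.]))
(array([-91.8,  26.8]), 15.1, array([5.043e+02, 2.000e-01]), array([234., 176.]))
(array([-87.5,  76.9]), 15.2, array([498.9,  50.2]), array([226., 124.]))
(array([12.4, 92.5]), 16.1, array([593.9,  84.8]), array([328.,  85.]))
(array([-96.1, -81.6]), 14.9, array([ 521., -107.]), array([253., 273.]))
(array([-96.1, -28.2]), 15.0, array([510.7, -54.6]), array([242., 228.]))
(array([-91.4,  26.8]), 15.0, array([5.047e+02, 2.000e-01]), array([234., 176.]))
(array([-87.4,  77.2]), 14.9, array([498.9,  50.5]), array([227., 124.]))
depth chk
0.35517052
0.37112716
0.36246702
0.36793676
[[ 0.1166  0.0104]
 [-0.1864  0.1438]
 [-0.1876 -0.1412]]
scene []
side [(array([-87.3, 105.1]), 15.3, array([493.6,  77.9]), array([281., 275.])), (array([-96.,   3.]), 17.1, array([504.8, -24. ]), array([292., 245.]))]
```

The tray pose checks out: wall separation is 49 mm as expected, with the gate at (0.5996, -0.0084) and yaw at 11.1°. In the tray frame the rings are at (-96,-82), (-96,-28) and (-92,27), and the nut is at (-87,77). I'll turn the tool so its x lies along the tray's x, and use the partly open fingers as a cradle to push.

>>> carry_out:
  plan:
    - [0,0,0.5,0,0,1,-0.57]
    - [0,0,0.5,0,0,1,-0.57]
    - [0,0,0.5,0,0,1,-0.57]
    - [0,0,0.5,0,0,1,-0.57]
    - [0,0,0.5,0,0,1,-0.57]
    - [0,0,0.5,0,0,1,-0.57]
    - [0,0,0.5,0,0,1,-0.57]
    - [0,0,0.5,0,0,1,-0.57]

```text
t: 1.07
tool_pos: [0.55, 0.0, 0.1243]
eef_rot: [[0.747, 0.665, 0.0], [0.665, -0.747, 0.0], [0.0, 0.0, -1.0]]
wrist_force: [-0.6, 0.5, -0.8]
gripper_width: 0.213
grasp_force: 0.0
```

>>> carry_out:
  plan:
    - [0,0,0,0,0,1,-0.57]
    - [0,0,0,0,0,1,-0.57]
    - [0,0,0,0,0,1,-0.57]
    - [0,0,0,0,0,1,-0.57]
    - [0,0,0,0,0,1,-0.57]
    - [0,0,0,0,0,0.15,-0.57]
    - [0,0,0,0,0,0,-0.57]
    - [0,0,0,0,0,0,-0.57]

```text
t: 1.73
tool_pos: [0.55, 0.0, 0.1249]
eef_rot: [[0.981, 0.196, 0.0], [0.196, -0.981, 0.0], [0.0, -0.0, -1.0]]
wrist_force: [0.4, -0.3, 1.0]
gripper_width: 0.214
grasp_force: 0.0
```

```bash
cat >> loc.py <<'E'
def st():
    s=state();R=s['eef_rot'];t=to_tray(s['tool_pos'])[0]*1000
    print('t',round(float(s['t']),2),'tcp tray mm',t.round(1),'z',round(s['tool_pos'][2]*1000,1),'yaw-tray deg',round(np.degrees(np.arctan2(R[1,0],R[0,0])-T[2]),2),'w',round(float(s['gripper_width']),3),'F',np.round(s['wrist_force'],1))
E
python3 - <<'E'
from loc import *
st();w=snap('wrist');save(w,'w1.png');print(*rings(w,130),sep='\n')
E
```

```text
t 1.73 tcp tray mm [-47.   17.8] z 124.9 yaw-tray deg 0.17 w 0.214 F [ 0.4 -0.3  1. ]
(array([-95.9, -81.1]), 15.5, array([ 521.1, -106.5]), array([408., 267.]))
(array([-95.9, -28.1]), 15.3, array([510.8, -54.4]), array([341., 266.]))
(array([-91.7,  26.8]), 15.5, array([5.044e+02, 2.000e-01]), array([270., 262.]))
(array([-87.2,  77.4]), 15.3, array([499. ,  50.7]), array([201., 257.]))
```

View pics/w1.png

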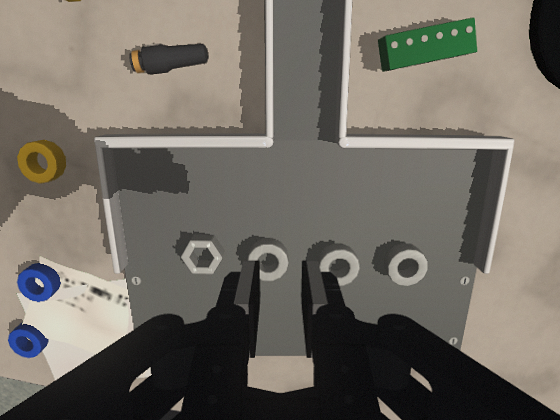

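The three rings and the nut read the same from this view. The fingers are centred at column 280 with a clear gap. I'll move behind the middle ring and lower there.

>>> carry_out:
  plan:
    - [-0.95,0.46,0,0,0,0,-0.57]
    - [-0.95,0.46,0,0,0,0,-0.57]
    - [-0.95,0.46,0,0,0,0,-0.57]
    - [-0.95,0.46,0,0,0,0,-0.57]
    - [0,0,1,0,0,0,-0.57]
    - [0,0,1,0,0,0,-0.57]
    - [0,0,1,0,0,0,-0.57]
    - [0,0,0.5,0,0,0,-0.57]

```text
t: 2.45
tool_pos: [0.4646, -0.0633, 0.0353]
eef_rot: [[0.981, 0.194, -0.002], [0.194, -0.981, 0.0], [-0.002, -0.001, -1.0]]
wrist_force: [-0.3, 1.0, 0.1]
gripper_width: 0.214
grasp_force: 0.0
```

>>> carry_out:
  plan:
    - [0,0,0.12,0,0,0,-0.57]
    - [0,0,0.12,0,0,0,-0.57]
    - [0,0,0,0,0,0,-0.57]
    - [0,0,0,0,0,0,-0.57]

```text
t: 2.78
tool_pos: [0.4662, -0.0635, 0.0322]
eef_rot: [[0.981, 0.193, 0.001], [0.193, -0.981, -0.0], [0.001, 0.001, -1.0]]
wrist_force: [0.4, -0.0, 0.6]
gripper_width: 0.217
grasp_force: 0.0
```

Run:
```python
from loc import *
st();w=snap('wrist');save(w,'w2.png');print(*rings(w,130),sep='\n')
```

```text
t 2.78 tcp tray mm [-141.5  -28.3] z 32.2 yaw-tray deg 0.02 w 0.217 F [ 0.4 -0.   0.6]
(array([-95.9, -80.9]), 15.6, array([ 521. , -106.3]), array([398., 170.]))
(array([-95.9, -27.8]), 15.6, array([510.8, -54.1]), array([278., 169.]))
(array([-91.4,  26.8]), 15.7, array([5.047e+02, 3.000e-01]), array([154., 160.]))
(array([-82.5,  75.6]), 13.4, array([504. ,  49.9]), array([ 44., 133.]))
```

View pics/w2.png

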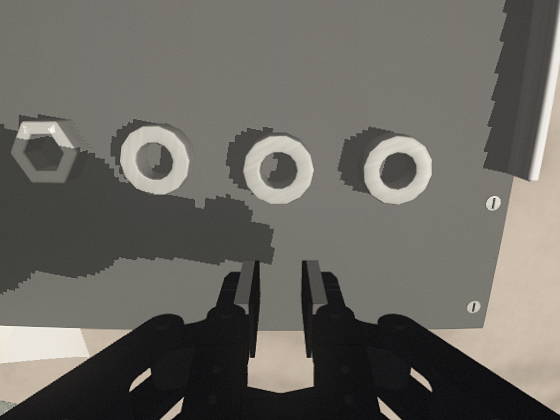

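The middle ring at (278,169) is centred in front of the finger gap, which spans columns 258–302. Pushing.

>>> carry_out:
  plan:
    - [0.5,0,0,0,0,0,-0.57]
    - [0.3,0,0,0,0,0,-0.57]
    - [0.28,-0.08,0,0,0,0,-0.57]
    - [0.28,-0.08,0,0,0,0,-0.57]
    - [0.28,-0.08,0,0,0,0,-0.57]
    - [0.28,-0.08,0,0,0,0,-0.57]
    - [0.28,-0.08,0,0,0,0,-0.57]
    - [0.28,-0.08,0,0,0,0,-0.57]

```text
t: 3.5
tool_pos: [0.5247, -0.0393, 0.0314]
eef_rot: [[0.981, 0.193, -0.0], [0.193, -0.981, 0.0], [-0.0, -0.0, -1.0]]
wrist_force: [0.0, -0.3, -0.2]
gripper_width: 0.216
grasp_force: 0.0
```

Run:
```python
from loc import *
st();w=snap('wrist');print(*rings(w,130),sep='\n')
```

```text
t 3.5 tcp tray mm [-79.4 -15.9] z 31.4 yaw-tray deg -0.0 w 0.216 F [ 0.  -0.3 -0.2]
(array([-93.1,  75.3]), 12.7, array([493.7,  47.5]), array([ 99., 294.]))
(array([-91.4,  27.1]), 15.4, array([504.7,   0.6]), array([191., 293.]))
(array([-95.4, -25.2]), 15.0, array([510.8, -51.5]), array([289., 294.]))
(array([-95.5, -80.9]), 15.6, array([ 521.4, -106.2]), array([411., 292.]))
```

Run:
```python
from loc import *
w=snap('wrist');save(w,'w3.png');print(w['depth'][300:330:10,230:340:10].round(3))
s=snap('side');i=proj(s,[[*state()['tool_pos'][:2],.02]])[0].astype(int);print(i)
c=s['img'][i[1]-60:i[1]+60,i[0]-80:i[0]+80];o=cv2.resize(c,None,fx=2.5,fy=2.5,interpolation=2)
w['img']=np.hstack([cv2.resize(w['img'],(400,300)),o]);save(w,'w3b.png')
```

```text
[[0.13  0.122 0.123 0.194 0.195 0.179 0.183 0.19  0.123 0.122 0.13 ]
 [0.113 0.115 0.121 0.196 0.196 0.    0.18  0.182 0.12  0.116 0.113]
 [0.11  0.11  0.123 0.198 0.199 0.198 0.183 0.182 0.124 0.109 0.109]]
[286 239]
```

View pics/w3b.png

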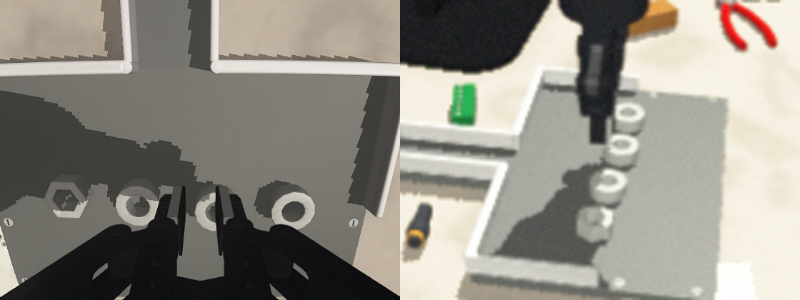

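The fingers passed above the ring: the crop shows the tips at ring-top height and the ring still in its place. I'll measure where the tips really are in the tool frame.

Run:
```python
from loc import *
w=snap('wrist');D=w['depth'];v,u=np.mgrid[0:420,0:560]
p=cv2.undistortPoints(np.c_[u.ravel(),v.ravel()].astype(float).reshape(-1,1,2),K(w),np.array(w['dist'])).reshape(-1,2)
P=np.c_[p,np.ones(len(p))]*D.reshape(-1,1);M=np.array(w['tool_from_camera']);Q=(P@M[:3,:3].T+M[:3,3])*1000
dark=(w['img'].max(2)<75).ravel()
ok=(D.ravel()>0)&(abs(Q[:,1])<45)&(abs(Q[:,0])<30)&(Q[:,2]<20)&(D.ravel()<.17)
q=Q[ok];print('max z',np.percentile(q[:,2],[90,97,99,99.8]).round(1))
t=q[q[:,2]>np.percentile(q[:,2],99)-4]
print('x',t[:,0].min(),t[:,0].max(),'y-',t[t[:,1]<0][:,1].min(),t[t[:,1]<0][:,1].max(),'y+',t[t[:,1]>0][:,1].min(),t[t[:,1]>0][:,1].max())
for z in range(-30,20,5):
    s=q[(abs(q[:,2]-z)<2.5)]
    if len(s): print(z,len(s),s.min(0).round(1),s.max(0).round(1))
```

```text
max z [-44.1 -23.6 -15.8 -11.5]
x -10.571333409699054 12.039566549944231 y- -22.536167467586893 -8.7140451467637 y+ 9.492369636933438 22.893108197492296
-30 518 [-11.1 -22.6 -32.5] [ 12.3  22.8 -27.5]
-25 506 [ -9.4 -22.6 -27.5] [ 11.7  22.7 -22.5]
-20 452 [-10.5 -22.5 -22.5] [ 11.7  22.9 -17.5]
-15 371 [-10.6 -21.9 -17.4] [ 12.   22.7 -12.5]
-10 115 [ -4.1 -18.8 -12.5] [11.5 16.3 -7.7]
-5 1 [ 8.9 -8.9 -6.7] [ 8.9 -8.9 -6.7]
```

Run:
```python
from loc import *
st();w=snap('wrist');D=w['depth'];M=np.array(w['tool_from_camera'])
for c in (243,247,252,310,318):
  for r in range(248,330,6):
    p=cv2.undistortPoints(np.array([[[c,r]]],float),K(w),np.array(w['dist'])).ravel();d=D[r,c]
    print(c,r,w['img'][r,c],(1000*(M[:3,:3]@(np.array([*p,1])*d)+M[:3,3])).round(1))
```

```text
t 3.7 tcp tray mm [-80.1 -16. ] z 31.2 yaw-tray deg 0.01 w 0.213 F [-1.2 -0.3  0.2]
243 248 [67 68 63] [  2.8 -18.7  21.1]
243 254 [63 63 59] [ -0.5 -18.8  20.8]
243 260 [64 63 59] [ -4.2 -19.   21.6]
243 266 [74 72 69] [ 11.2 -14.9 -16.2]
243 272 [77 76 72] [ 10.8 -14.5 -20.5]
243 278 [74 73 70] [ 11.  -14.  -25.8]
243 284 [74 71 69] [ 11.6 -13.4 -31.6]
243 290 [72 72 67] [ 10.9 -13.1 -34.7]
243 296 [75 72 69] [ 10.9 -12.7 -38.7]
243 302 [71 70 66] [ 11.7 -12.2 -43.8]
243 308 [77 76 73] [ 12.5 -11.7 -48.6]
243 314 [21 20 21] [ 12.2 -11.5 -51.5]
243 320 [18 20 23] [ 12.3 -11.2 -54.8]
243 326 [20 22 21] [ 11.9 -10.9 -57.3]
247 248 [62 61 60] [  3.4 -16.5  19.5]
247 254 [62 64 59] [ -0.6 -16.8  21. ]
247 260 [64 64 60] [ -3.6 -16.8  20.2]
247 266 [76 73 69] [ 11.4 -13.2 -16.5]
247 272 [75 73 70] [ 11.3 -12.8 -21.5]
247 278 [74 73 71] [ 10.9 -12.4 -25.7]
247 284 [75 72 68] [ 12.2 -11.8 -32.5]
247 290 [76 74 71] [ 11.2 -11.6 -35.2]
247 296 [75 73 69] [ 11.3 -11.3 -39.4]
247 302 [73 73 69] [ 10.9 -11.  -42.5]
247 308 [110 108 104] [  9.4 -11.  -43.8]
247 314 [47 46 47] [  6.5 -11.1 -43. ]
[... 1010 characters left out ...]
]
310 308 [25 26 26] [ 10.2  10.1 -45.1]
310 314 [26 25 23] [  6.9  10.3 -43.6]
310 320 [25 22 25] [  4.5  10.4 -43.7]
310 326 [26 24 25] [  2.7  10.4 -44.5]
318 248 [122 120 112] [ 2.9 19.6 20.6]
318 254 [124 122 115] [-0.5 19.7 20.7]
318 260 [80 79 76] [-2.3 19.4 17.4]
318 266 [74 72 68] [ 10.8  15.7 -15.4]
318 272 [78 76 72] [ 11.1  15.1 -21.2]
318 278 [75 72 70] [ 10.7  14.7 -25.4]
318 284 [75 72 70] [ 11.   14.2 -30.6]
318 290 [77 75 71] [ 11.3  13.7 -35.4]
318 296 [74 72 69] [ 10.7  13.4 -38.4]
318 302 [75 74 71] [ 11.   13.  -42.8]
318 308 [52 50 50] [ 12.4  12.4 -48.5]
318 314 [21 21 23] [ 11.7  12.1 -50.9]
318 320 [24 22 25] [ 12.   11.8 -54.5]
318 326 [24 23 24] [ 13.1  11.3 -59.1]
```

The depth picture puts the real fingertips about 12 mm behind the TCP at this opening, not ahead of it. That fits the pass over the ring without contact. I'll back off behind the ring and lower carefully, watching the force.

>>> carry_out:
  plan:
    - [-0.8,0.16,0,0,0,0,-0.57]
    - [-0.8,0.16,0,0,0,0,-0.57]
    - [-0.8,0.16,0,0,0,0,-0.57]
    - [0,0,0.3,0,0,0,-0.57]
    - [0,0,0.2,0,0,0,-0.57]
    - [0,0,0.2,0,0,0,-0.57]
    - [0,0,0,0,0,0,-0.57]

```text
t: 4.33
tool_pos: [0.4678, -0.0628, 0.013]
eef_rot: [[0.981, 0.193, -0.001], [0.193, -0.981, 0.0], [-0.001, -0.0, -1.0]]
wrist_force: [-0.1, -0.0, 0.7]
gripper_width: 0.216
grasp_force: 0.0
```

```bash
cat >> loc.py <<'E'
def tip(w):
    M=np.array(w['tool_from_camera']);o=[]
    for c in (247,252,310,318):
        for r in range(240,300):
            p=cv2.undistortPoints(np.array([[[c,r]]],float),K(w),np.array(w['dist'])).ravel()
            q=1000*(M[:3,:3]@(np.array([*p,1])*w['depth'][r,c])+M[:3,3])
            if w['depth'][r,c]>0 and 8<q[0]<14 and q[2]<5: o.append((c,r,q.round(1)));break
    return o
E
python3 - <<'E'
from loc import *
st();w=snap('wrist');print(tip(w));print(*rings(w,130),sep='\n')
s=snap('side');P=state()['tool_pos'];i=proj(s,[P])[0].astype(int)
c=s['img'][i[1]-70:i[1]+50,i[0]-80:i[0]+80];s['img']=cv2.resize(c,None,fx=4,fy=4,interpolation=2)
for z,col in((.01,(255,0,0)),(.02,(0,255,0)),(.03,(0,0,255)),(.04,(255,255,0))):
    # front-face corner of the left (tray +y) finger
    X=np.array([*to_world(to_tray(P)[0]+[.011,.018])[0],z]);u=(proj(s,[X])[0]-(i-[80,70]))*4
    cv2.drawMarker(s['img'],tuple(int(a) for a in u),col,0,8)
save(s,'s4.png')
E
```

```text
t 4.33 tcp tray mm [-139.8  -28. ] z 13.0 yaw-tray deg -0.0 w 0.216 F [-0.1 -0.   0.7]
[(247, 241, array([ 13.9, -14.9,   3.7])), (252, 242, array([ 13.7, -12.5,   3. ])), (310, 242, array([13.7, 13.8,  2.8])), (318, 242, array([13.9, 17.4,  2.4]))]
(array([-95.9, -80.9]), 15.6, array([ 521.1, -106.3]), array([413., 184.]))
(array([-95.8, -27.7]), 15.6, array([510.9, -54.1]), array([279., 183.]))
(array([-91.1,  26.7]), 15.6, array([5.05e+02, 3.00e-01]), array([142., 171.]))
```

View pics/s4.png

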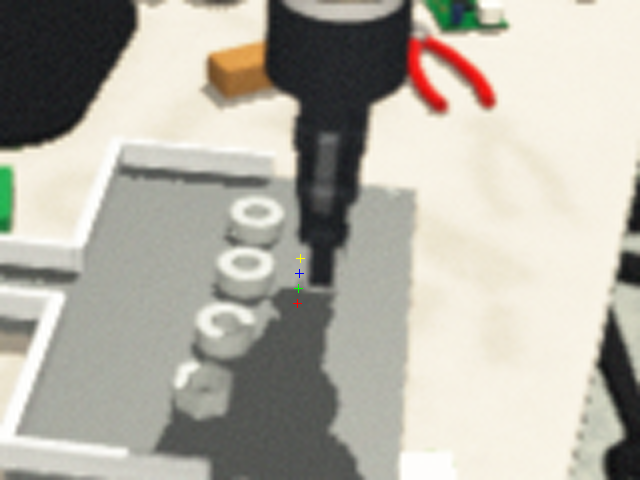

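The side crop puts the fingertip bottom at (320,285), about z = 21 mm with the TCP at 13 mm. Tips are therefore about 9 mm behind the TCP. I'll lower another 8 mm and start the push.

>>> carry_out:
  plan:
    - [0,0,0.16,0,0,0,-0.57]
    - [0,0,0.16,0,0,0,-0.57]
    - [0,0,0,0,0,0,-0.57]

```text
t: 4.68
tool_pos: [0.4674, -0.0628, 0.0052]
eef_rot: [[0.981, 0.193, -0.001], [0.193, -0.981, 0.0], [-0.001, -0.0, -1.0]]
wrist_force: [-0.8, -0.3, 0.7]
gripper_width: 0.216
grasp_force: 0.0
```

>>> carry_out:
  plan:
    - [0.5,0,0,0,0,0,-0.57]
    - [0.3,0,0,0,0,0,-0.57]
    - [0.28,-0.08,0,0,0,0,-0.57]
    - [0.28,-0.08,0,0,0,0,-0.57]
    - [0,0,0,0,0,0,-0.57]

```text
t: 5.1
tool_pos: [0.5014, -0.052, 0.006]
eef_rot: [[0.981, 0.193, 0.001], [0.193, -0.981, -0.0], [0.001, 0.0, -1.0]]
wrist_force: [0.5, 0.4, -0.1]
gripper_width: 0.217
grasp_force: 0.0
```

Run:
```python
from loc import *
st();w=snap('wrist');save(w,'w5.png');print(*rings(w,130),sep='\n')
```

```text
t 5.1 tcp tray mm [-104.8  -23.9] z 6.0 yaw-tray deg 0.02 w 0.217 F [ 0.5  0.4 -0.1]
(array([-96. , -80.8]), 15.6, array([ 520.9, -106.2]), array([419., 272.]))
(array([-79.8, -24.2]), 15.5, array([525.9, -47.5]), array([281., 226.]))
```

View pics/w5.png

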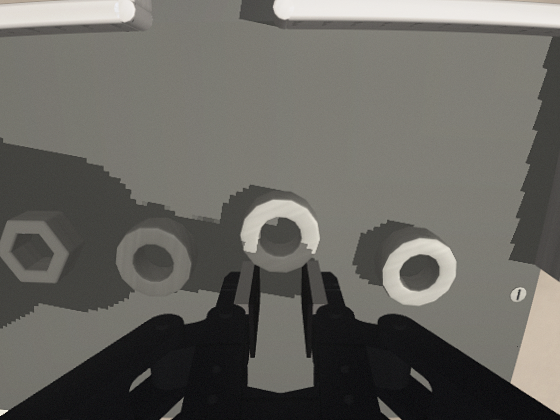

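The ring sits in the cradle at (281,232) and moved with the fingers, 25 mm ahead of the TCP. Continuing to the gate.

>>> carry_out:
  plan:
    - [0.28,-0.08,0,0,0,0,-0.57]
    - [0.28,-0.08,0,0,0,0,-0.57]
    - [0.28,-0.08,0,0,0,0,-0.57]
    - [0.28,-0.08,0,0,0,0,-0.57]
    - [0.28,-0.08,0,0,0,0,-0.57]
    - [0.28,-0.08,0,0,0,0,-0.57]
    - [0.28,-0.08,0,0,0,0,-0.57]
    - [0.28,-0.08,0,0,0,0,-0.57]

```text
t: 5.82
tool_pos: [0.5527, -0.0257, 0.0059]
eef_rot: [[0.981, 0.193, -0.0], [0.193, -0.981, -0.0], [-0.0, 0.0, -1.0]]
wrist_force: [-0.5, 0.7, 0.5]
gripper_width: 0.215
grasp_force: 0.2
```

>>> carry_out:
  plan:
    - [0.28,-0.08,0,0,0,0,-0.57]
    - [0.28,-0.08,0,0,0,0,-0.57]
    - [0.28,-0.08,0,0,0,0,-0.57]
    - [0.28,-0.08,0,0,0,0,-0.57]
    - [0,0,0,0,0,0,-0.57]

```text
t: 6.23
tool_pos: [0.5793, -0.0123, 0.006]
eef_rot: [[0.981, 0.193, 0.001], [0.193, -0.981, -0.0], [0.001, 0.0, -1.0]]
wrist_force: [-0.3, -0.4, -0.1]
gripper_width: 0.212
grasp_force: 0.0
```

Run:
```python
from loc import *
st();w=snap('wrist');save(w,'w6.png')
for t in (70,85,110,130):print(t,*rings(w,t),sep='\n')
```

```text
t 6.23 tcp tray mm [-20.6   0.1] z 6.0 yaw-tray deg 0.01 w 0.212 F [-0.3 -0.4 -0.1]
70
85
110
130
(array([ 4.3, -0.3]), 15.4, array([603.8,  -7.9]), array([281., 226.]))
```

>>> carry_out:
  plan:
    - [-0.6,0,-0.08,0,0,0,-0.57]
    - [0,0,0,0,0,0,-1]
    - [0,0,0,0,0,0,-1]
    - [0,0,0,0,0,0,-1]

```text
t: 6.62
tool_pos: [0.5637, -0.0158, 0.008]
eef_rot: [[0.981, 0.192, 0.0], [0.192, -0.981, -0.0], [0.0, 0.0, -1.0]]
wrist_force: [1.1, 0.1, 0.1]
gripper_width: -0.001
grasp_force: 0.0
```

>>> carry_out:
  plan:
    - [0.2,0,0,0,0,0,-1]
    - [0.2,0,0,0,0,0,-1]
    - [0.2,0,0,0,0,0,-1]
    - [0.2,0,0,0,0,0,-1]
    - [0.2,0,0,0,0,0,-1]
    - [0.2,0,0,0,0,0,-1]
    - [0,0,0,0,0,0,-1]

```text
t: 7.2
tool_pos: [0.5938, -0.0097, 0.0079]
eef_rot: [[0.981, 0.193, 0.001], [0.193, -0.981, -0.0], [0.001, 0.0, -1.0]]
wrist_force: [0.6, -0.1, 0.0]
gripper_width: 0.0
grasp_force: 0.0
```

Run:
```python
from loc import *
st();w=snap('wrist');save(w,'w7.png')
for t in (110,130):print(t,*rings(w,t),sep='\n')
```

```text
t 7.2 tcp tray mm [-5.9 -0.2] z 7.9 yaw-tray deg -0.0 w 0.0 F [ 0.6 -0.1  0. ]
110
(array([22.5,  0.1]), 15.5, array([621.6,  -4. ]), array([280., 220.]))
130
(array([22.4,  0. ]), 15.4, array([621.6,  -4.1]), array([280., 220.]))
```

View pics/w7.png

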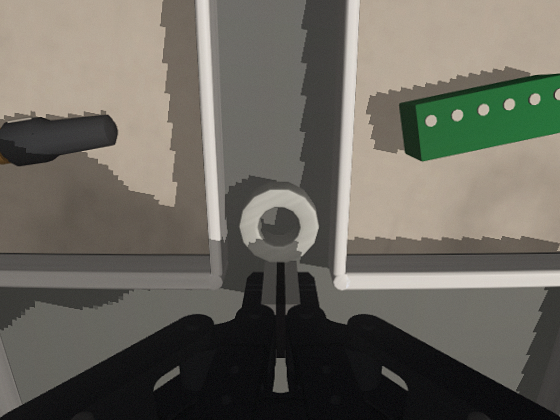

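The first ring is in the slot at (280,220), 22 mm past the gate. Next is the left ring at (-92,27).

>>> carry_out:
  plan:
    - [-0.2,0,-0.5,0,0,0,-1]
    - [0,0,-1,0,0,0,-1]
    - [-0.88,-0.18,-0.5,0,0,0,-0.57]
    - [-0.88,-0.18,0,0,0,0,-0.57]
    - [-0.88,-0.18,0,0,0,0,-0.57]
    - [-0.88,-0.18,0,0,0,0,-0.57]
    - [-0.88,-0.18,0,0,0,0,-0.57]
    - [-0.88,-0.18,0,0,0,0,-0.57]

```text
t: 7.92
tool_pos: [0.4518, -0.0098, 0.058]
eef_rot: [[0.981, 0.193, 0.0], [0.193, -0.981, -0.0], [0.0, 0.0, -1.0]]
wrist_force: [1.0, -0.3, -0.7]
gripper_width: 0.211
grasp_force: 0.0
```

>>> carry_out:
  plan:
    - [0,0,0.5,0,0,0,-0.57]
    - [0,0,0.5,0,0,0,-0.57]
    - [0,0,0.5,0,0,0,-0.57]
    - [0,0,0.3,0,0,0,-0.57]
    - [0,0,0.28,0,0,0,-0.57]
    - [0,0,0,0,0,0,-0.57]

```text
t: 8.42
tool_pos: [0.4525, -0.0098, 0.005]
eef_rot: [[0.981, 0.192, -0.002], [0.192, -0.981, 0.0], [-0.002, -0.001, -1.0]]
wrist_force: [-0.0, 0.2, -0.8]
gripper_width: 0.216
grasp_force: 0.0
```

Run:
```python
from loc import *
st();w=snap('wrist')
for t in (110,130):print(t,*rings(w,t),sep='\n')
```

```text
t 8.42 tcp tray mm [-144.6   27. ] z 5.0 yaw-tray deg -0.02 w 0.216 F [-0.   0.2 -0.8]
110
(array([-86.3,  33.6]), 17.6, array([508.4,   7.9]), array([248., 141.]))
(array([-80.3,  80.2]), 16.6, array([505.3,  54.8]), array([121., 123.]))
130
(array([-96.4, -79.7]), 15.4, array([ 520.3, -105.2]), array([543., 181.]))
(array([-91.5,  27.1]), 15.6, array([504.5,   0.6]), array([279., 164.]))
(array([-87.1,  77.2]), 15.7, array([499.2,  50.6]), array([141., 153.]))
```

>>> carry_out:
  plan:
    - [0.5,0,0,0,0,0,-0.57]
    - [0.4,0,0,0,0,0,-0.57]
    - [0.27,0,0,0,0,0,-0.57]
    - [0.27,0.08,0,0,0,0,-0.57]
    - [0.27,0.08,0,0,0,0,-0.57]
    - [0.27,0.08,0,0,0,0,-0.57]
    - [0.27,0.08,0,0,0,0,-0.57]
    - [0.27,0.08,0,0,0,0,-0.57]

```text
t: 9.13
tool_pos: [0.5174, -0.0076, 0.0059]
eef_rot: [[0.981, 0.192, -0.0], [0.192, -0.981, -0.0], [-0.0, -0.0, -1.0]]
wrist_force: [-0.6, 0.9, 1.4]
gripper_width: 0.213
grasp_force: 0.2
```

Run:
```python
from loc import *
st();w=snap('wrist');np.save('w8.npy',w,allow_pickle=True)
for t in (80,110,130):print(t,*rings(w,t),sep='\n')
```

```text
t 9.13 tcp tray mm [-80.4  16.6] z 5.9 yaw-tray deg -0.02 w 0.213 F [-0.6  0.9  1.4]
80
(array([-86.5, -66.1]), 17.8, array([527.4, -90. ]), array([471., 297.]))
110
(array([-86.5, -67.9]), 19.9, array([527.7, -91.7]), array([472., 299.]))
(array([10.9, 43.5]), 17.0, array([601.9,  36.4]), array([213.,  57.]))
130
(array([-95.5, -81. ]), 15.8, array([ 521.4, -106.3]), array([503., 319.]))
(array([-56. ,  15.5]), 15.4, array([541.6,  -3.9]), array([282., 227.]))
(array([  5.3, -40.6]), 13.2, array([612.5, -47.2]), array([443.,  71.]))
(array([22.3,  0.1]), 15.3, array([621.4,  -4. ]), array([329.,  29.]))
```

>>> carry_out:
  plan:
    - [0.27,0.08,0,0,0,0,-0.57]
    - [0.27,0.08,0,0,0,0,-0.57]
    - [0.27,0.08,0,0,0,0,-0.57]
    - [0.27,0.08,0,0,0,0,-0.57]
    - [0.27,0.08,0,0,0,0,-0.57]
    - [0.27,0.08,0,0,0,0,-0.57]
    - [0.27,0.08,0,0,0,0,-0.57]
    - [0.27,0.08,0,0,0,0,-0.57]

```text
t: 9.85
tool_pos: [0.5735, -0.0129, 0.0058]
eef_rot: [[0.981, 0.193, -0.0], [0.193, -0.981, 0.0], [-0.0, -0.0, -1.0]]
wrist_force: [-1.0, -0.0, 0.6]
gripper_width: 0.218
grasp_force: 0.3
```

>>> carry_out:
  plan:
    - [0.25,0.02,0,0,0,0,-0.57]
    - [0,0,0,0,0,0,-0.57]

```text
t: 10.02
tool_pos: [0.5804, -0.0121, 0.006]
eef_rot: [[0.981, 0.193, 0.001], [0.193, -0.981, -0.0], [0.001, 0.0, -1.0]]
wrist_force: [-0.1, 0.6, 0.1]
gripper_width: 0.216
grasp_force: 0.0
```

>>> carry_out:
  plan:
    - [-0.6,0,-0.08,0,0,0,-0.57]
    - [0,0,0,0,0,0,-1]
    - [0,0,0,0,0,0,-1]
    - [0,0,0,0,0,0,-1]

```text
t: 10.35
tool_pos: [0.5649, -0.015, 0.008]
eef_rot: [[0.981, 0.192, 0.001], [0.192, -0.981, -0.0], [0.001, 0.0, -1.0]]
wrist_force: [0.8, 0.1, 0.4]
gripper_width: 0.002
grasp_force: 0.0
```

Run:
```python
from loc import *
st();w=snap('wrist');
for t in (110,130):print(t,*rings(w,t),sep='\n')
```

```text
t 10.35 tcp tray mm [-35.3   0.3] z 8.0 yaw-tray deg -0.02 w 0.002 F [0.8 0.1 0.4]
110
(array([37.4, -2. ]), 15.5, array([636.6,  -3.1]), array([286., 108.]))
130
(array([ 5.2, -1. ]), 15.5, array([604.8,  -8.4]), array([283., 195.]))
(array([37.3, -2. ]), 15.5, array([636.5,  -3.2]), array([286., 108.]))
```

Both are in line. I'll push with the fingers shut to about 22 mm.

>>> carry_out:
  plan:
    - [0.2,0.01,0,0,0,0,-1]
    - [0.2,0.01,0,0,0,0,-1]
    - [0.2,0.01,0,0,0,0,-1]
    - [0.2,0,0,0,0,0,-1]
    - [0.2,0,0,0,0,0,-1]
    - [0.2,0,0,0,0,0,-1]
    - [0,0,0,0,0,0,-1]

```text
t: 10.98
tool_pos: [0.595, -0.0097, 0.0079]
eef_rot: [[0.981, 0.193, 0.001], [0.193, -0.981, -0.0], [0.001, 0.0, -1.0]]
wrist_force: [1.3, -0.7, -0.4]
gripper_width: 0.0
grasp_force: 0.0
```

Run:
```python
from loc import *
st();w=snap('wrist');
for t in (110,130):print(t,*rings(w,t),sep='\n')
```

```text
t 10.98 tcp tray mm [-4.7 -0.4] z 7.9 yaw-tray deg -0.0 w 0.0 F [ 1.3 -0.7 -0.4]
110
(array([23.5, -0.4]), 15.6, array([622.7,  -4.3]), array([281., 220.]))
(array([55.5, -1.4]), 15.6, array([654.3,   0.9]), array([282., 143.]))
130
(array([23.5, -0.5]), 15.4, array([622.7,  -4.3]), array([281., 220.]))
(array([55.4, -1.4]), 15.4, array([654.2,   0.9]), array([282., 143.]))
```

The second ring is in: they now stand at 23.5 and 55.5 mm. For the last ring at (-96,-81) I'll turn the tool 48° left, so that pushing along the tool's x takes it to the mid-line.

>>> carry_out:
  plan:
    - [-0.2,0,-0.5,0,0,0,-1]
    - [0,0,-1,0,0,0,-1]
    - [0,0,-0.5,0,0,0,-1]
    - [-0.93,0.91,0,0,0,0,-0.57]
    - [-0.93,0.91,0,0,0,0,-0.57]
    - [-0.93,0.91,0,0,0,0,-0.57]
    - [-0.93,0.91,0,0,0,0,-0.57]
    - [-0.93,0.91,0,0,0,0,-0.57]

```text
t: 11.7
tool_pos: [0.4961, -0.146, 0.0581]
eef_rot: [[0.981, 0.193, 0.001], [0.193, -0.981, -0.0], [0.001, 0.0, -1.0]]
wrist_force: [0.4, -0.2, 0.4]
gripper_width: 0.218
grasp_force: 0.0
```

>>> carry_out:
  plan:
    - [0,0,0,0,0,-1,-0.57]
    - [0,0,0,0,0,-1,-0.57]
    - [0,0,0,0,0,-1,-0.57]
    - [0,0,0,0,0,-1,-0.57]
    - [0,0,0,0,0,-1,-0.57]
    - [0,0,0,0,0,-1,-0.57]
    - [0,0,0,0,0,-1,-0.57]
    - [0,0,0,0,0,-1,-0.57]

```text
t: 12.37
tool_pos: [0.497, -0.145, 0.0581]
eef_rot: [[0.509, 0.861, 0.001], [0.861, -0.509, -0.0], [0.0, 0.001, -1.0]]
wrist_force: [-0.7, -0.2, 0.2]
gripper_width: 0.213
grasp_force: 0.0
```

>>> carry_out:
  plan:
    - [0,0,0.5,0,0,0,-0.57]
    - [0,0,0.5,0,0,0,-0.57]
    - [0,0,0,0,0,0,-0.57]

```text
t: 12.62
tool_pos: [0.496, -0.1446, 0.0314]
eef_rot: [[0.514, 0.858, -0.002], [0.858, -0.514, 0.001], [-0.0, -0.002, -1.0]]
wrist_force: [-0.8, -0.1, -0.3]
gripper_width: 0.213
grasp_force: 0.0
```

Run:
```python
from loc import *
st();w=snap('wrist');save(w,'w9.png')
for t in (110,130):print(t,*rings(w,t),sep='\n')
```

```text
t 12.62 tcp tray mm [-127.8 -113.7] z 31.4 yaw-tray deg 47.98 w 0.213 F [-0.8 -0.1 -0.3]
110
130
```

View pics/w9.png

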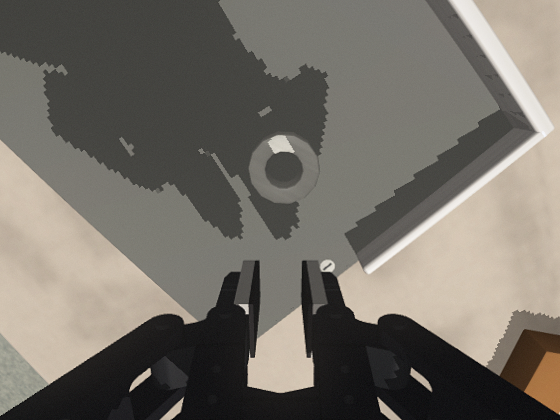

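The last ring is in shadow at (284,169), in line with the finger gap. The right wall end at (365,270) is clear of the fingers' path. Lowering and pushing.

>>> carry_out:
  plan:
    - [0,0,0.5,0,0,0,-0.57]
    - [0,0,0.52,0,0,0,-0.57]
    - [0,0,0,0,0,0,-0.57]
    - [0.5,0,0,0,0,0,-0.57]
    - [0.28,0,0,0,0,0,-0.57]
    - [0.28,0,0,0,0,0,-0.57]
    - [0.28,0,0,0,0,0,-0.57]
    - [0.28,0,0,0,0,0,-0.57]

```text
t: 13.33
tool_pos: [0.5184, -0.1094, 0.0079]
eef_rot: [[0.513, 0.858, 0.001], [0.858, -0.513, -0.0], [0.0, 0.001, -1.0]]
wrist_force: [-1.1, -0.9, 1.3]
gripper_width: 0.208
grasp_force: 0.2
```

Run:
```python
from loc import *
st();w=snap('wrist')
for t in (70,85,100,130):print(t,*rings(w,t),sep='\n')
```

```text
t 13.33 tcp tray mm [-99.1 -83.5] z 7.9 yaw-tray deg 48.01 w 0.208 F [-1.1 -0.9  1.3]
70
85
100
130
```

>>> carry_out:
  plan:
    - [0.28,0,0.06,0,0,0,-0.57]
    - [0.28,0,0,0,0,0,-0.57]
    - [0.28,0,0,0,0,0,-0.57]
    - [0.28,0,0,0,0,0,-0.57]
    - [0.28,0,0,0,0,0,-0.57]
    - [0.28,0,0,0,0,0,-0.57]
    - [0,0,0,0,0,0,-0.57]

```text
t: 13.97
tool_pos: [0.5399, -0.0731, 0.0059]
eef_rot: [[0.513, 0.859, 0.0], [0.859, -0.513, 0.0], [0.0, 0.0, -1.0]]
wrist_force: [-0.3, -0.1, -0.4]
gripper_width: 0.217
grasp_force: 0.0
```

Run:
```python
from loc import *
st();w=snap('wrist');save(w,'w10.png')
for t in (70,85,100,130):print(t,*rings(w,t),sep='\n')
```

```text
t 13.97 tcp tray mm [-70.9 -52. ] z 5.9 yaw-tray deg 48.04 w 0.217 F [-0.3 -0.1 -0.4]
70
(array([ 57.1, -60.8]), 13.5, array([667.3, -57.1]), array([550.,  94.]))
85
(array([ 57. , -60.9]), 13.4, array([667.2, -57.2]), array([550.,  95.]))
100
(array([ -17.6, -132.8]), 13.8, array([ 607.9, -142.1]), array([491., 336.]))
(array([-86.4,  77.2]), 15.1, array([499.9,  50.7]), array([19., 78.]))
130
(array([23.3, -0.5]), 15.6, array([622.5,  -4.4]), array([386.,  29.]))
```

View pics/w10.png

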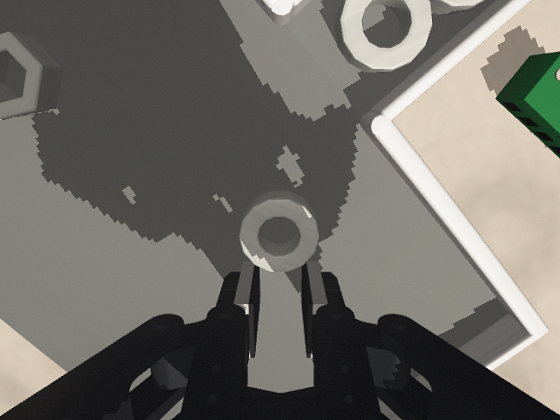

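The last ring sits in the cradle at (279,235). That is 11 pictures viewed, one over the limit of 10, so I'll view no more. I'll push the ring to the mid-line, back off, and straighten the tool.

>>> carry_out:
  plan:
    - [0.3,0,0,0,0,0,-0.57]
    - [0.3,0,0,0,0,0,-0.57]
    - [0.3,0,0,0,0,0,-0.57]
    - [0.3,0,0,0,0,0,-0.57]
    - [0.3,0,0,0,0,0,-0.57]
    - [0.3,0,0,0,0,0,-0.57]
    - [0,0,0,0,0,0,-0.57]

```text
t: 14.6
tool_pos: [0.5631, -0.0343, 0.0059]
eef_rot: [[0.513, 0.859, 0.001], [0.859, -0.513, 0.0], [0.0, 0.0, -1.0]]
wrist_force: [0.4, -0.2, -0.0]
gripper_width: 0.217
grasp_force: 0.0
```

>>> carry_out:
  plan:
    - [-0.8,0,0,0,0,0,-0.57]
    - [-0.8,0,-0.5,0,0,0,-0.57]
    - [0,0,-0.5,0,0,0,-0.57]
    - [0,0,-0.5,0,0,0,-0.57]

```text
t: 14.93
tool_pos: [0.5416, -0.0703, 0.0441]
eef_rot: [[0.515, 0.857, -0.0], [0.857, -0.515, 0.0], [-0.0, -0.0, -1.0]]
wrist_force: [-0.4, -0.0, 0.4]
gripper_width: 0.215
grasp_force: 0.0
```

>>> carry_out:
  plan:
    - [0,0,0,0,0,1,-0.57]
    - [0,0,0,0,0,1,-0.57]
    - [0,0,0,0,0,1,-0.57]
    - [0,0,0,0,0,1,-0.57]
    - [0,0,0,0,0,1,-0.57]
    - [0,0,0,0,0,1,-0.57]
    - [0,0,0,0,0,1,-0.57]
    - [0,0,0,0,0,1,-0.57]

```text
t: 15.6
tool_pos: [0.5426, -0.0692, 0.0442]
eef_rot: [[0.982, 0.188, 0.001], [0.188, -0.982, -0.0], [0.001, 0.0, -1.0]]
wrist_force: [-0.2, 0.0, 0.0]
gripper_width: 0.215
grasp_force: 0.0
```

Run:
```python
from loc import *
st();w=snap('wrist')
for t in (70,80,90,100,130):print(t,*rings(w,t),sep='\n')
```

```text
t 15.6 tcp tray mm [-67.6 -48.7] z 44.2 yaw-tray deg -0.29 w 0.215 F [-0.2  0.   0. ]
70
(array([-172.8, -115.7]), 12.0, array([ 452.3, -155.3]), array([388., 411.]))
(array([ 16.1, -18.7]), 16.6, array([618.9, -23.6]), array([210.,  81.]))
80
(array([24.4,  9.9]), 13.0, array([621.6,   6. ]), array([138.,  62.]))
90
(array([24.5,  7.6]), 13.9, array([622.1,   3.8]), array([139.,  62.]))
100
(array([24.7,  7.8]), 14.5, array([622.3,   4. ]), array([139.,  61.]))
(array([49.6, -2.5]), 14.8, array([648.7,  -1.3]), array([170.,   8.]))
130
(array([-86.7,  77. ]), 15.3, array([499.6,  50.4]), array([ 50., 292.]))
(array([-24. ,  -0.6]), 15.5, array([576.1, -13.6]), array([178., 171.]))
(array([23.8, -1.5]), 15.6, array([623.2,  -5.3]), array([172.,  63.]))
(array([49.6, -2.7]), 14.2, array([648.7,  -1.5]), array([170.,   9.]))
```

>>> carry_out:
  plan:
    - [0,-0.96,0,0,0,0.04,-0.57]
    - [0,-0.96,0,0,0,0,-0.57]
    - [0,0,0.5,0,0,0,-0.57]
    - [0,0,0.5,0,0,0,-0.57]
    - [0,0,0.5,0,0,0,-0.57]
    - [0,0,0,0,0,0,-0.57]

```text
t: 16.15
tool_pos: [0.5328, -0.0227, 0.0044]
eef_rot: [[0.982, 0.189, -0.001], [0.189, -0.982, 0.0], [-0.001, -0.0, -1.0]]
wrist_force: [-0.6, -0.9, 1.0]
gripper_width: 0.217
grasp_force: 0.0
```

Run:
```python
from loc import *
st();w=snap('wrist');print(*rings(w,130),sep='\n')
```

```text
t 16.15 tcp tray mm [-68.3  -1.2] z 4.4 yaw-tray deg -0.2 w 0.217 F [-0.6 -0.9  1. ]
(array([-126.3,  134.7]), 13.2, array([449.6,  99.5]), array([  3., 396.]))
(array([-122.8, -135.2]), 16.8, array([ 505.2, -164.8]), array([556., 389.]))
(array([-24.4,  -0.1]), 15.6, array([575.6, -13.2]), array([276., 189.]))
(array([23.3, -0.5]), 15.5, array([622.5,  -4.4]), array([276.,  50.]))
```

>>> carry_out:
  plan:
    - [0.4,-0.04,0,0,0,0,-0.57]
    - [0.3,0,0,0,0,0,-0.57]
    - [0.25,0,0,0,0,0,-0.57]
    - [0.25,0,0,0,0,0,-0.57]
    - [0.25,0,0,0,0,0,-0.57]
    - [0.25,0,0,0,0,0,-0.57]
    - [0.2,0,0,0,0,0,-0.57]
    - [0,0,0,0,0,0,-0.57]

```text
t: 16.87
tool_pos: [0.5801, -0.0127, 0.0059]
eef_rot: [[0.982, 0.189, 0.001], [0.189, -0.982, -0.0], [0.001, 0.0, -1.0]]
wrist_force: [0.1, -0.9, -0.4]
gripper_width: 0.219
grasp_force: 0.0
```

>>> carry_out:
  plan:
    - [-0.6,0,-0.12,0,0,0,-0.57]
    - [0,0,0,0,0,0,-1]
    - [0,0,0,0,0,0,-1]
    - [0,0,0,0,0,0,-1]

```text
t: 17.2
tool_pos: [0.5649, -0.0156, 0.0091]
eef_rot: [[0.982, 0.188, 0.001], [0.188, -0.982, -0.0], [0.001, 0.0, -1.0]]
wrist_force: [0.1, 0.1, -0.9]
gripper_width: 0.002
grasp_force: 0.0
```

Run:
```python
from loc import *
st();w=snap('wrist');
for t in (110,130):print(t,*rings(w,t),sep='\n')
```

```text
t 17.2 tcp tray mm [-35.4  -0.4] z 9.1 yaw-tray deg -0.26 w 0.002 F [ 0.1  0.1 -0.9]
110
(array([-101.4, -137.4]), 13.5, array([ 526.5, -162.7]), array([550., 400.]))
(array([37.7, -0.4]), 15.6, array([636.6,  -1.5]), array([278., 107.]))
(array([69.3, -1.2]), 15.4, array([667.8,   3.7]), array([280.,  26.]))
130
(array([-102.1, -137.8]), 12.7, array([ 525.9, -163.3]), array([551., 400.]))
(array([ 4.7, -0.5]), 15.5, array([604.2,  -8. ]), array([279., 195.]))
(array([37.7, -0.4]), 15.4, array([636.6,  -1.5]), array([279., 107.]))
(array([69.5, -1.2]), 15.4, array([668. ,   3.8]), array([280.,  26.]))
```

>>> carry_out:
  plan:
    - [0.2,0,0.03,0,0,0,-1]
    - [0.2,0,0,0,0,0,-1]
    - [0.2,0,0,0,0,0,-1]
    - [0.2,0,0,0,0,0,-1]
    - [0.2,0,0,0,0,0,-1]
    - [0.2,0,0,0,0,0,-1]
    - [0,0,0,0,0,0,-1]

```text
t: 17.83
tool_pos: [0.595, -0.0098, 0.0082]
eef_rot: [[0.982, 0.189, 0.001], [0.189, -0.982, -0.0], [0.001, 0.0, -1.0]]
wrist_force: [0.2, 0.1, 0.5]
gripper_width: -0.003
grasp_force: 0.0
```

Run:
```python
from loc import *
st();w=snap('wrist');print(*rings(w,120),sep='\n')
```

```text
t 17.83 tcp tray mm [-4.8 -0.5] z 8.2 yaw-tray deg -0.24 w -0.003 F [0.2 0.1 0.5]
(array([84.9,  0.4]), 15.5, array([682.8,   8.3]), array([276.,  58.]))
```

Now I'll back off, raise the arm, and check everything from above.

>>> carry_out:
  plan:
    - [-0.3,0,0,0,0,0,-1]
    - [-0.2,0,-0.5,0,0,0,-1]
    - [0,0,-1,0,0,0,-1]
    - [0,0,-1,0,0,0,-1]
    - [-0.5,0,-1,0,0,0,-1]
    - [-0.5,0,-1,0,0,0,-1]
    - [-0.5,0,-1,0,0,0,-1]
    - [0,0,0,0,0,0,-1]

```text
t: 18.55
tool_pos: [0.5444, -0.0199, 0.1498]
eef_rot: [[0.982, 0.188, 0.005], [0.188, -0.982, -0.001], [0.005, 0.002, -1.0]]
wrist_force: [0.8, 0.1, 0.6]
gripper_width: -0.002
grasp_force: 0.0
```

Run:
```python
from loc import *
st();w=snap('wrist')
for t in (100,120,130,140):print(t,*rings(w,t),sep='\n')
```

```text
t 18.55 tcp tray mm [-56.3  -0.6] z 149.8 yaw-tray deg -0.27 w -0.002 F [0.8 0.1 0.6]
100
(array([83.5,  0.2]), 15.2, array([681.5,   7.9]), array([277.,   9.]))
120
(array([-87.3,  77.2]), 15.5, array([499. ,  50.5]), array([184., 235.]))
(array([83.9,  0.2]), 15.2, array([681.8,   7.9]), array([277.,  11.]))
130
(array([-87.2,  77.1]), 15.3, array([499.1,  50.4]), array([185., 235.]))
(array([22.5, -5.4]), 15.3, array([622.7,  -9.4]), array([285.,  94.]))
(array([53.2, -4. ]), 15.4, array([652.5,  -2.1]), array([283.,  49.]))
(array([84.2,  0.2]), 15.2, array([682.1,   8. ]), array([277.,  11.]))
140
(array([-87.2,  77.1]), 15.3, array([499.1,  50.4]), array([185., 235.]))
(array([22.5, -5.5]), 15.2, array([622.6,  -9.4]), array([285.,  93.]))
(array([53.2, -4.1]), 15.2, array([652.6,  -2.1]), array([284.,  49.]))
(array([84.3,  0.2]), 15.1, array([682.2,   8. ]), array([277.,  10.]))
```

The rings are at x = 22.5, 53 and 84 mm with |y| under 6 mm, and the nut has not moved. Handing in.

```bash
python3 -c "
from bench import order;print(order.finish_job())"
```

```text
the job is handed in; nothing more can be done
None
```

The job is handed in; no verdict came back. At the last camera check all three rings lay in single file in the slot (x ≈ 22.5, 53 and 84 mm past the gate, within 6 mm of the middle line) and the nut had not moved. I did not re-measure the things around the tray, my first push passed over the middle ring without touching it, and I viewed 11 pictures against the limit of 10.

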